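Seat the upper tier of the bamboo organiser

TASK

The round upper tier of the bamboo organiser is not locked on: with a fingertip, turn it on its spindle (its little upright ring post is there to push against) until the notch in its rim stands over the locating pin, and only then press down on its middle until it is fully seated, and leave it there. Do not lift or tip the tier, and leave the ring dish, jar, cup and toy dinosaur where they stand.

Things in the scene. Friction and masses are not known exactly. Their poses are not given: they have to be found in the camera images.
- organiser: fixed lower tier: bamboo board 210 x 300 x 12 mm, top 18 mm above the mantelpiece, with a fixed column and the locating pin. Origin on the mantelpiece surface under the column's vertical axis, about which the upper tier turns; the board reaches 90 mm to its +y, 210 mm to its -y and 105 mm either way in x. Own +x points from the axis to the pin, z up
- upper_tier: loose round disc of darker bamboo, diameter 150 mm, 16 mm thick, about 0.2 kg; origin at the centre of its underside, z up, own +x points to its rim notch. A blind hole under its centre sits with 1 mm play on the collar's spindle; about 1 N at the ring post turns it either way, and it stays where it is left. Underside 74 mm above the mantelpiece at the start, 62 mm when seated
- pin (a point): point on the locating pin, 70 mm from the axis along the organiser's +x, 67 mm above the mantelpiece. The pin is a level steel rod, diameter 10 mm, lying radially, 60 to 90 mm from the axis, fixed in a bamboo post (12 x 26 mm, top at 76 mm height) outside the disc's rim; post and outer end of the pin are seen from above
- notch (a point): middle of the rim notch, which is 18 mm wide, cut right through and runs from the rim in to 56 mm from the disc's centre. This point: on the disc's +x axis, 66 mm from its centre, 8 mm above its underside. For the 10 mm pin to enter it may be up to 4 mm off sideways
- ring_post (a point): top of the ring post, an upright, slippery lacquered bamboo rod 12 mm in diameter and 26 mm tall standing on the disc's top, opposite the notch, 52 mm from the disc's centre (on its -x axis); this point is 42 mm above the disc's underside
- boss (a point): centre of the top of the low round boss (diameter 44 mm, 6 mm high) in the middle of the disc's upper face, 22 mm above the disc's underside: where to press
- ring_dish: white ceramic ring dish, diameter 80 mm, 22 mm high, loose on the lower tier beside the upper tier; origin at the centre of its underside
- jar: frosted glass jar with a metal screw lid, diameter 66 mm, 88 mm high, standing loose; origin at the centre of its underside
- cup: teal enamel cup with a handle, diameter 80 mm, 78 mm high, standing loose; origin at the centre of its underside
- dinosaur: green plastic toy dinosaur, about 160 mm long and 91 mm high, standing loose; origin under its belly on the mantelpiece, own x from tail to head
- collar (a joint): stiff steel collar (radius 45 mm) on the column, with a spindle 9 mm in radius and 10 mm high, carrying the disc; value is how far it is pushed down, 0 at the start (disc 2 mm above the pin), 0.012 m at its stop (seated). About 5 N at the disc's middle slides it down; it stays where it is left. Unless the notch is over the pin, the pin stops the disc
There are look-alikes about, which are no part of the job. There is more than one size of the upper_tier; the job needs the largest.

How it is judged:
By the outcome, as a careful person would: the job done as asked, in the order asked, and still so for the second after the job is handed in, with the robot touching nothing.
It also fails if it takes over 58 s, if anything falls off the work surface, if the arm or the gripper's body presses on something with over 40 N, if the wrist force passes 120 N, or if a joint passes its speed limit or range.

ROBOT

A 6-joint arm with a two-finger parallel gripper is mounted at the origin on the work surface. World frame = base frame: x ahead of the robot, y to its left, z up, the work surface at z = 0. Lengths are in m, angles in rad, forces in N, time in s.
With the tool pointing down it reaches from about 0.275 to 1 m from the base axis. Payload 8.4 kg.
Tool frame: the origin (TCP) lies on the centre line of the jaws, within the pads' length; the fingertips stand 17 mm ahead of it and the grasp point (between the pads) lies 2 mm behind it (bot.tcp_to_tips is the y of the fingertips in the tool frame, in m); y points along the fingers, z is the direction in which the jaws open and shut, and the axes are right-handed (so a half turn about y gives the same grasp; the last joint's range is limited). The gripper opens to 85 mm and grips with 20 to 120 N. Pads are 22 mm wide; open, the fingers measure 114 mm over their backs; the gripper's body (76 mm by 85 mm) begins 54 mm behind the grasp point. The pads swing forward as they close: fully open they stand 13 mm farther back than shut.
Start: joints at [1.321, 0.353, 1.633, -0, 1.155, -0.002], TCP at [0.153, 0.606, 0.248] pointing down, gripper open.
Joint ranges: [-2.63, 2.63], [-0.92, 2.1], [0.06, 2.66], [-1.3, 4.44], [0, 2.69], [-3.02, 3.02]. Speed limits (rad/s): [2.22, 2.22, 2.79, 3.14, 3.14, 3.14].

INTERFACE

Orientations are given as a unit quaternion [x, y, z, w].
In Python, from workcell import bot, hand, kinematics, get_obs, vision, hand_in gives the robot as it stands. The module is installed in compiled form; this text tells all that it offers. Calls block until the motion is done:
- bot.reach(position, orientation): joint-space move of the TCP to a pose.
- bot.servo_line(position, ori=None, velocity=0.15): straight line of the TCP; ori=None keeps the orientation; velocity is the mean speed in m/s.
- bot.goto_joints(angles): joint-space move.
- hand.move_gripper(opening, strength=None): finger opening in m; strength is the grip in N (None keeps the last); returns when the fingers have stopped.
- bot.dwell(seconds).
- kinematics.solve_ik(position, orientation): joint angles nearest the present ones, or None.
- get_obs(): the state.
- vision.read_camera(name): name is "scene" or "top"; returns a dict with "frame" (384x512x3 uint8, red, green, blue), "intrinsics" (3x3 intrinsics, pixels), "view" (4x4, takes a point from world to camera coordinates). Camera axes: x right, y down, z forward; pixel columns grow to the right and rows downward; lengths in m; the calibration is good to about 2 mm. A picture is of the moment at which its call begins. There is no depth.
A pose or a line that the arm cannot do raises bot.IKError and nothing moves.
- hand_in(): hands the job in, once; it reports no verdict.
The state is a dict: "time_s": time; "joint_pos": joint angles; "joint_vel": joint speeds; "joint_efforts": joint torques, N m; "position": TCP position; "orientation": TCP orientation; "wrist_force": force on the tool from outside, world axes, zero at the start; "ft_torque": the same for the moment, N m; "gripper_width": finger opening in m.
Only numpy, scipy, OpenCV 4.12 (cv2) and the standard library are available. Lean on these libraries where they do the work, as an engineer would, in place of code of your own. Each camera call takes 0.05 s, during which the arm holds its last target.

## Working session

There is one attempt and no reset: what is moved stays moved. The work goes in short steps, each a Python script; the robot and the scene stay as the last script left them, time stands still between calls to the robot, and variables do not carry over. Pictures are saved under pics/ and viewed, and the job is handed in when it is done.

```bash
ls; mkdir -p pics; python3 - <<'E'
from workcell import bot, hand, kinematics, get_obs, vision
import cv2
for n in ("scene","top"):
    d=vision.read_camera(n); cv2.imwrite(f"pics/{n}0.png",d["frame"][:,:,::-1]); print(n,d["intrinsics"].tolist(),d["view"].round(4).tolist())
o=get_obs(); print(o["time_s"],o["position"],o["orientation"],o["gripper_width"],bot.tcp_to_tips)
E
```

```text
pics
scene [[466.4632193726952, 0.0, 251.4743373295016], [0.0, 466.4632193726952, 193.54727044292616], [0.0, 0.0, 1.0]] [[-0.5791, 0.8153, -0.005, 0.2915], [0.5736, 0.4031, -0.7131, -0.2368], [-0.5793, -0.4158, -0.7011, 1.4714], [0.0, 0.0, 0.0, 1.0]]
top [[490.54426255733097, 0.0, 244.24789707394564], [0.0, 490.54426255733097, 189.32158814507912], [0.0, 0.0, 1.0]] [[0.0268, -0.9995, -0.0139, 0.0192], [-0.9928, -0.025, -0.1171, 0.5614], [0.1167, 0.0169, -0.993, 1.2613], [0.0, 0.0, 0.0, 1.0]]
0.1 [0.15317148 0.60549877 0.24760489] [ 0.70215362 -0.08743621  0.08732387 -0.70122018] 0.08526931370701975 0.017
```

View pics/scene0.png

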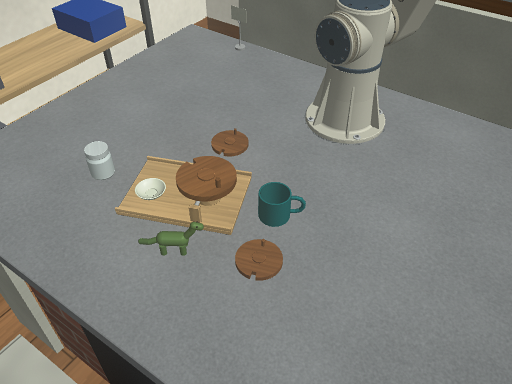

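View pics/top0.png

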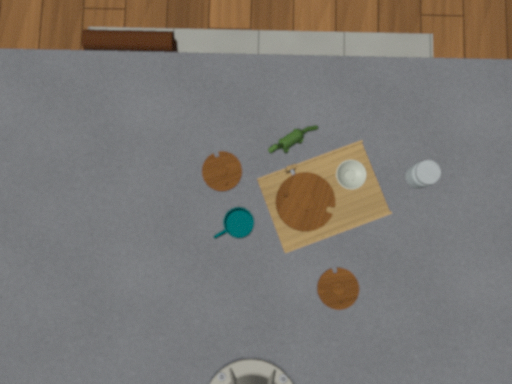

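```bash
python3 - <<'E'
import cv2
a=cv2.imread("pics/top0.png")[120:270,240:410]; b=cv2.imread("pics/scene0.png")[130:260,110:280]
cv2.imwrite("pics/topz.png",cv2.resize(a,None,fx=4.6,fy=4,interpolation=cv2.INTER_CUBIC) if 0 else cv2.resize(a,None,fx=4,fy=4,interpolation=cv2.INTER_CUBIC))
cv2.imwrite("pics/scz.png",cv2.resize(b,None,fx=4,fy=4,interpolation=cv2.INTER_CUBIC))
E
```

```text
(no output)
```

View pics/topz.png

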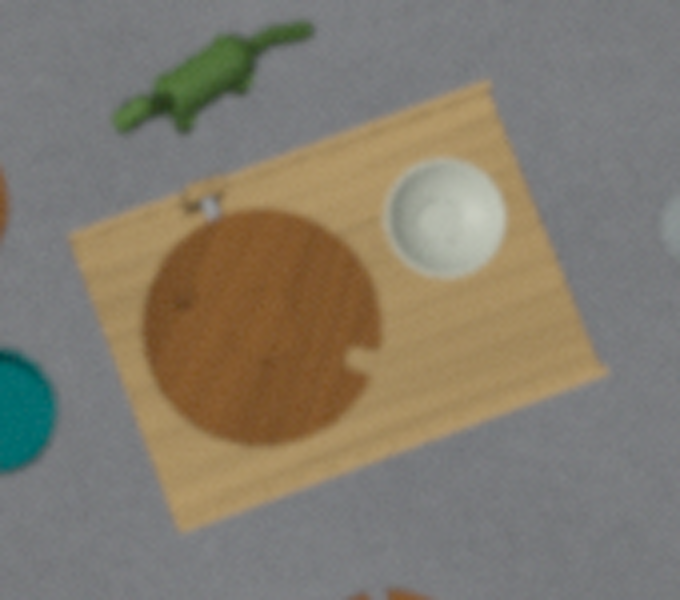

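View pics/scz.png

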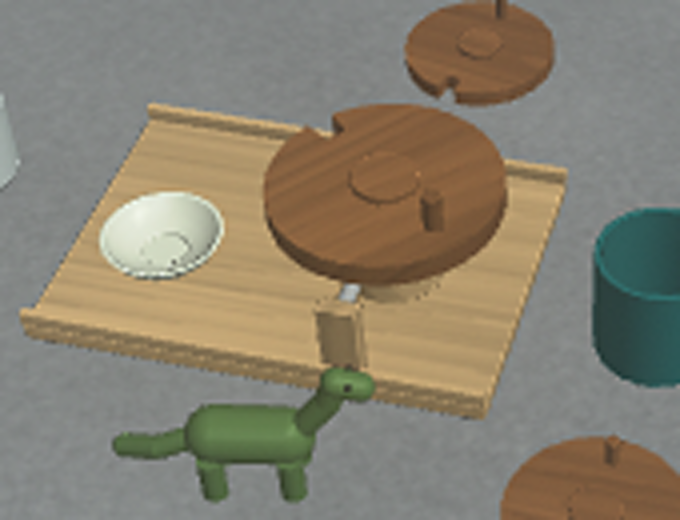

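```bash
cat > h.py <<'E'
import numpy as np, cv2
from workcell import vision
def P(cam,X):
    X=np.atleast_2d(X); c=X@cam["view"][:3,:3].T+cam["view"][:3,3]; p=c@cam["intrinsics"].T; return p[:,:2]/p[:,2:]
def ray(cam,uv,z):
    R=cam["view"][:3,:3];t=cam["view"][:3,3];C=-R.T@t
    d=R.T@np.linalg.inv(cam["intrinsics"])@np.array([uv[0],uv[1],1.]); return C+d*(z-C[2])/d[2]
def tri(c1,p1,c2,p2):
    A=[]
    for c,p in((c1,p1),(c2,p2)):
        M=c["intrinsics"]@c["view"][:3]; A+= [p[0]*M[2]-M[0],p[1]*M[2]-M[1]]
    X=np.linalg.svd(np.array(A))[2][-1]; return X[:3]/X[3]
E
python3 - <<'E'
from h import *
S=vision.read_camera("scene");T=vision.read_camera("top")
t=lambda x,y:np.array([240+(x-1.5)/4,120+(y-1.5)/4]); s=lambda x,y:np.array([110+(x-1.5)/4,130+(y-1.5)/4])
np.set_printoptions(precision=4,suppress=True)
for n,a in dict(TL=(68,236),TR=(490,82),BR=(607,374),BL=(182,532)).items(): print(n,ray(T,t(*a),.022))
# disc: segment dark bamboo
for nm,c in(("T",T),("S",S)):
    hsv=cv2.cvtColor(c["frame"],cv2.COLOR_RGB2HSV); m=((hsv[...,0]>6)&(hsv[...,0]<16)&(hsv[...,1]>120)).astype(np.uint8)
    n,l,st,ce=cv2.connectedComponentsWithStats(m)
    for i in range(1,n):
        if st[i,4]>300: print(nm,st[i],ce[i])
print("disc centre top",ray(T,t(263,327),.090))
print("boss",tri(T,t(265,362),S,s(385,176)))
print("post",tri(T,t(182,302),S,s(432,194)), ray(T,t(182,302),.116),ray(S,s(432,194),.116))
print("boss S",ray(S,s(385,176),.096))
print("pin",ray(T,t(210,207),.072),ray(S,s(350,292),.072), tri(T,t(210,207),S,s(350,292)))
print("pinpost", ray(S,s(338,305),.076),ray(T,t(203,197),.076))
print("notch",ray(T,t(362,360),.090),ray(S,s(322,134),.090))
E
```

```text
TL [0.5915 0.0017 0.022 ]
TR [ 0.7029 -0.2789  0.022 ]
BR [ 0.5086 -0.3554  0.022 ]
BL [ 0.3978 -0.0776  0.022 ]
T [    0     0   512    58 18182] [254.2545  21.3219]
T [203 152  38  39 986] [221.7383 171.289 ]
T [ 276  173   59   58 2128] [304.3929 201.3172]
T [ 318  268   40   41 1104] [337.8723 288.548 ]
S [442   0  70  17 593] [486.6594   5.3086]
S [212 131  36  25 679] [229.7879 142.6171]
S [ 176  156   61   45 2092] [206.4283 178.0139]
S [ 236  239   47   41 1393] [259.0718 258.4142]
S [   0  294  110   90 1610] [ 43.4764 347.0789]
disc centre top [ 0.5274 -0.1215  0.09  ]
boss [ 0.5098 -0.1289  0.075 ]
post [ 0.5401 -0.07    0.1141] [ 0.5391 -0.0687  0.116 ] [ 0.5424 -0.0699  0.116 ]
boss S [ 0.5298 -0.1181  0.096 ]
pin [ 0.6056 -0.0886  0.072 ] [ 0.6018 -0.0881  0.072 ] [ 0.6044 -0.0874  0.0748]
pinpost [ 0.6169 -0.0842  0.076 ] [ 0.6113 -0.0837  0.076 ]
notch [ 0.5082 -0.1836  0.09  ] [ 0.517  -0.1807  0.09  ]
```

```bash
cat >> h.py <<'E'
from scipy.spatial.transform import Rotation as Ro
from workcell import bot, hand, kinematics, get_obs
AX=np.array([.5277,-.1216]); 
def ori(phi,s=1):
    y=np.array([0,0,-1.]);z=s*np.array([-np.sin(phi),np.cos(phi),0]);x=np.cross(y,z)
    return Ro.from_matrix(np.c_[x,y,z]).as_quat()
def pose(phi,z,r=.052): return [AX[0]+r*np.cos(phi),AX[1]+r*np.sin(phi),z]
E
python3 - <<'E'
from h import *
np.set_printoptions(precision=2,suppress=True)
for s in(1,-1):
    for d in range(75,216,20):
        p=np.radians(d); q=kinematics.solve_ik(pose(p,.115),ori(p,s)); print(s,d,None if q is None else np.array(q))
q=kinematics.solve_ik([*AX,.12],ori(0)); print(q)
E
```

```text
1 75 [-0.13  0.4   1.91 -0.    0.83 -3.01]
1 95 [-0.14  0.38  1.95 -0.    0.81  2.92]
1 115 [-0.15  0.35  1.99 -0.    0.8   2.56]
1 135 [-0.17  0.34  2.01 -0.    0.79  2.18]
1 155 [-0.21  0.33  2.03 -0.    0.78  1.8 ]
1 175 [-0.24  0.33  2.03 -0.    0.78  1.41]
1 195 [-0.28  0.33  2.02 -0.    0.79  1.03]
1 215 [-0.31  0.35  1.99 -0.    0.8   0.65]
-1 75 [-0.13  0.4   1.91 -0.    0.83  0.13]
-1 95 [-0.14  0.38  1.95 -0.    0.81 -0.22]
-1 115 [-0.15  0.35  1.99 -0.    0.8  -0.59]
-1 135 [-0.17  0.34  2.01 -0.    0.79 -0.96]
-1 155 [-0.21  0.33  2.03 -0.    0.78 -1.34]
-1 175 [-0.24  0.33  2.03 -0.    0.78 -1.73]
-1 195 [-0.28  0.33  2.02 -0.    0.79 -2.11]
-1 215 [-0.31  0.35  1.99 -0.    0.8  -2.49]
[-0.23  0.39  1.92 -0.    0.84 -1.8 ]
```

```bash
python3 - <<'E'
from h import *
np.set_printoptions(precision=3,suppress=True)
p=np.radians(75.3)
hand.move_gripper(.028)
bot.reach(pose(p,.21),ori(p,-1))
bot.servo_line(pose(p,.145),velocity=.1)
o=get_obs();print(o["time_s"],o["position"],o["wrist_force"],o["gripper_width"])
for n in("scene","top"): 
    f=vision.read_camera(n)["frame"][:,:,::-1]
    f=f[90:260,110:310] if n=="scene" else f[110:270,230:420]
    cv2.imwrite(f"pics/{n}1.png",cv2.resize(f,None,fx=3.5,fy=3.5,interpolation=cv2.INTER_CUBIC))
E
```

```text
4.3333 [ 0.541 -0.071  0.145] [-0.534 -0.125  0.036] 0.028203775371672443
```

View pics/scene1.png

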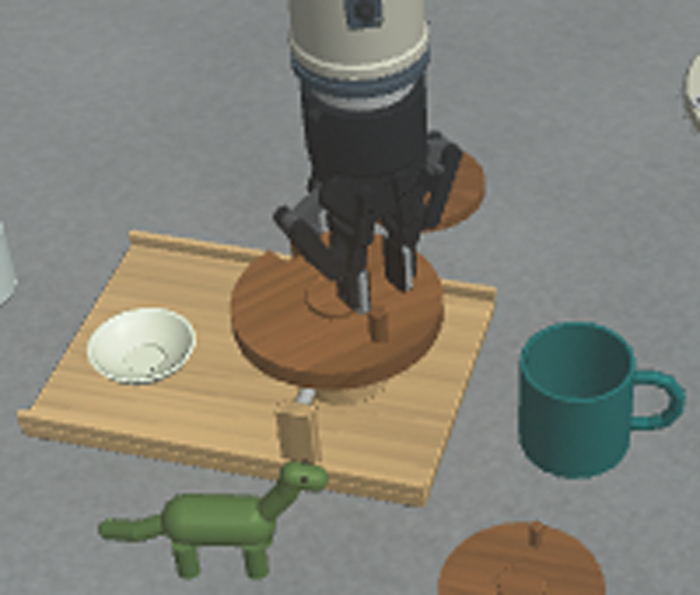

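```bash
python3 - <<'E'
from h import *
np.set_printoptions(precision=3,suppress=True)
p=np.radians(75.3)
for z in(.13,.122,.116):
    bot.servo_line(pose(p,z),velocity=.05)
    o=get_obs();print(z,o["wrist_force"])
    if np.linalg.norm(o["wrist_force"])>6: raise SystemExit("contact")
for d in np.arange(83,180,8):
    p=np.radians(d); bot.servo_line(pose(p,.116),ori(p,-1),velocity=.05)
    o=get_obs();print(d,o["wrist_force"],o["ft_torque"])
    if np.linalg.norm(o["wrist_force"])>12: break
print(o["time_s"])
for n in("scene","top"): 
    f=vision.read_camera(n)["frame"][:,:,::-1]
    f=f[90:260,110:310] if n=="scene" else f[110:270,230:420]
    cv2.imwrite(f"pics/{n}2.png",cv2.resize(f,None,fx=3.5,fy=3.5,interpolation=cv2.INTER_CUBIC))
E
```

```text
0.13 [-0.614  0.409 -0.436]
0.122 [-0.131 -0.68  -0.687]
0.116 [0.717 0.596 1.157]
83 [-0.33   0.462  0.455] [ 0.007 -0.02   0.02 ]
91 [-0.359 -0.613  0.088] [0.067 0.014 0.011]
99 [0.037 0.233 0.118] [ 0.055 -0.025  0.015]
107 [0.246 0.241 0.458] [-0.02   0.022 -0.017]
115 [ 0.397  0.76  -0.009] [-0.058 -0.029  0.048]
123 [ 0.109 -0.013 -0.136] [0.012 0.036 0.033]
131 [-0.694 -0.295 -0.36 ] [ 0.008 -0.073  0.05 ]
139 [ 0.469 -0.019 -0.102] [-0.027  0.023 -0.021]
147 [-0.398 -0.148 -0.152] [ 0.009  0.031 -0.036]
155 [-0.392  0.348  0.312] [ 0.004  0.035 -0.028]
163 [-0.036 -0.344 -0.335] [-0.055  0.002  0.007]
171 [-0.296  0.206 -0.233] [-0.019 -0.016 -0.012]
179 [0.044 0.266 0.349] [-0.035  0.058  0.022]
9.25
```

View pics/scene2.png

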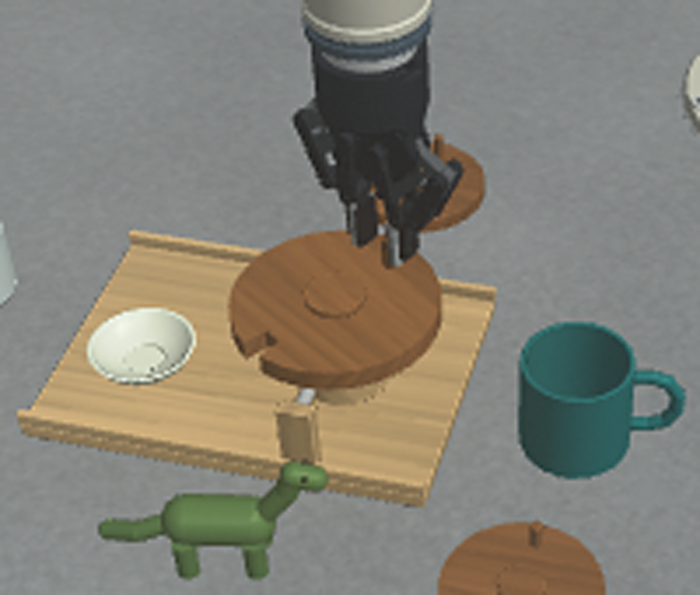

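View pics/top2.png

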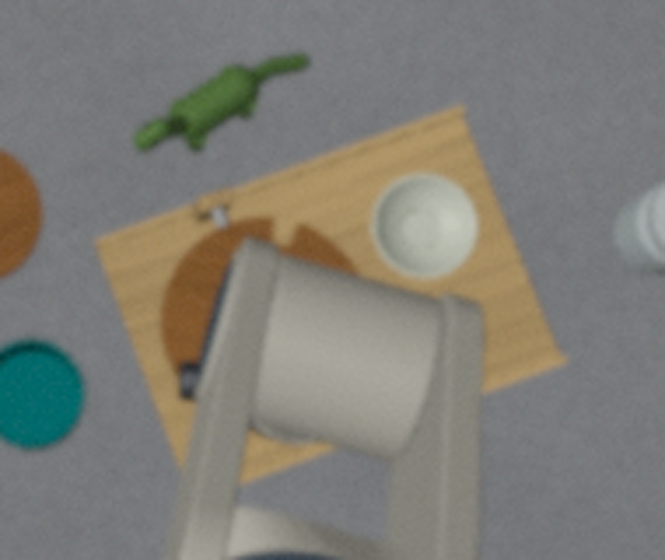

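```bash
cat > look.py <<'E'
from h import *
def look(k):
    for n in("scene","top"): 
        f=vision.read_camera(n)["frame"][:,:,::-1]
        f=f[150:230,140:260] if n=="scene" else f[150:250,250:370]
        cv2.imwrite(f"pics/{n}{k}.png",cv2.resize(f,None,fx=6,fy=6,interpolation=cv2.INTER_CUBIC))
E
python3 - <<'E'
from look import *
for d in (187,195,203,210):
    p=np.radians(d); bot.servo_line(pose(p,.116),ori(p,-1),velocity=.05)
o=get_obs();print(d,o["wrist_force"],o["time_s"],o["gripper_width"])
look(3)
E
```

```text
210 [ 0.56986085 -0.15989717  0.32420937] 10.5 0.028073676115693544
```

View pics/scene3.png

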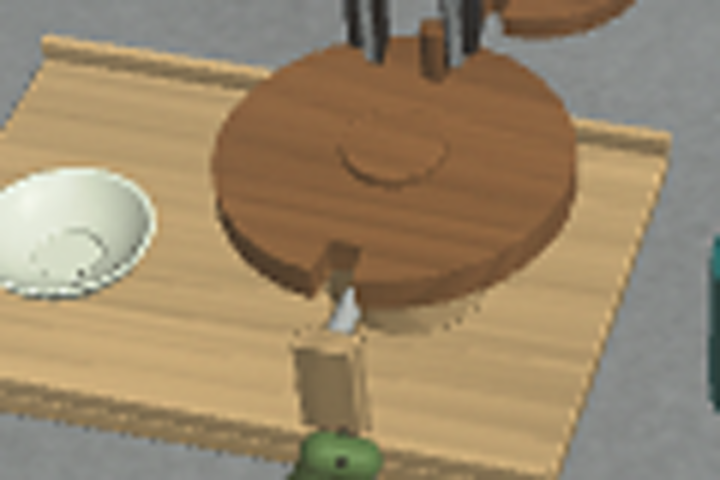

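View pics/top3.png

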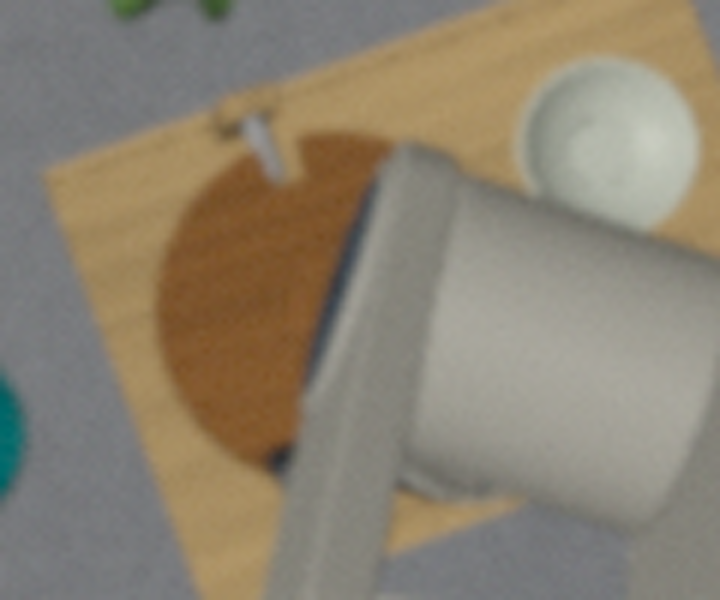

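```bash
cat > ov.py <<'E'
from h import *
def ov(k,yaw,by=21.9,ax=AX,F=8):
    for n in("scene","top"):
        c=vision.read_camera(n); f=c["frame"][:,:,::-1]
        v0,v1,u0,u1=(165,225,165,245) if n=="scene" else (160,220,265,345)
        raw=cv2.resize(f[v0:v1,u0:u1],None,fx=F,fy=F,interpolation=cv2.INTER_CUBIC); g=raw.copy()
        def L(pts,yw,col):
            a=np.radians(yw);pts=np.array(pts,float);X=pts.copy();X[:,0]=ax[0]+pts[:,0]*np.cos(a)-pts[:,1]*np.sin(a);X[:,1]=ax[1]+pts[:,0]*np.sin(a)+pts[:,1]*np.cos(a)
            q=(P(c,X)-[u0,v0]+.5)*F-.5
            cv2.polylines(g,[np.round(q).astype(int)],False,col,1)
        t0=np.arcsin(9/75)
        for z in(.074,.090): L([[.075*np.cos(t),.075*np.sin(t),z] for t in np.linspace(t0,2*np.pi-t0,120)]+[[.056,-.009,z],[.056,.009,z],[.075*np.cos(t0),.009,z]],yaw,(255,255,0) if z>.08 else (0,255,255))
        L([[.06,.005,.067],[.09,.005,.067],[.09,-.005,.067],[.06,-.005,.067],[.06,.005,.067]],by,(0,0,255))
        L([[.09,.013,.076],[.102,.013,.076],[.102,-.013,.076],[.09,-.013,.076],[.09,.013,.076]],by,(255,0,255))
        cv2.imwrite(f"pics/{n}ov{k}.png",g if F*80>400 else g)
        cv2.imwrite(f"pics/{n}raw{k}.png",raw)
E
python3 -c "
from ov import *
ov(1,21.2)"
```

```text
(no output)
```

View pics/sceneov1.png

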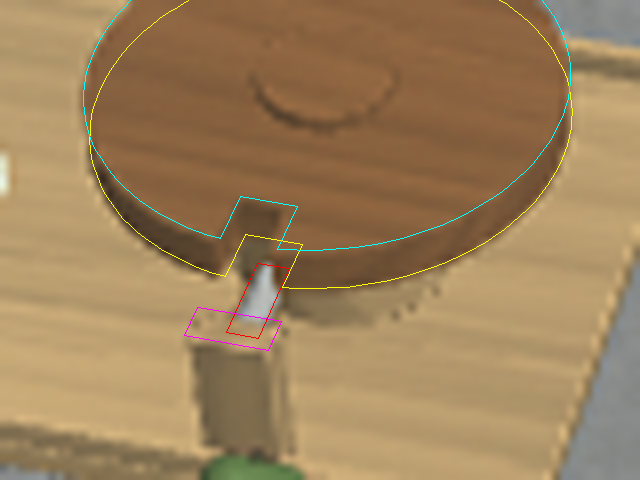

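View pics/topov1.png

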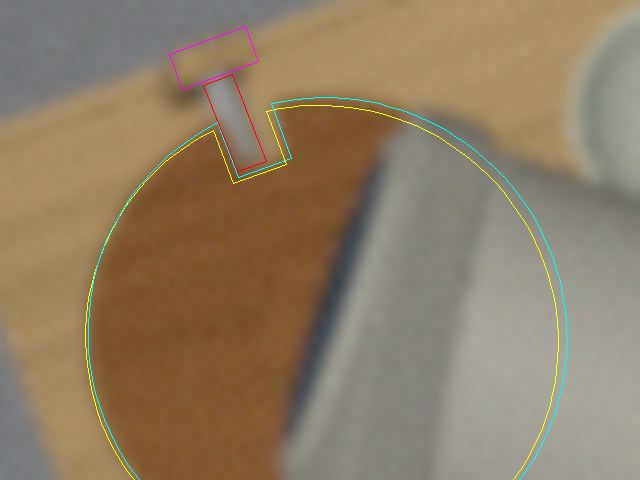

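View pics/topraw1.png

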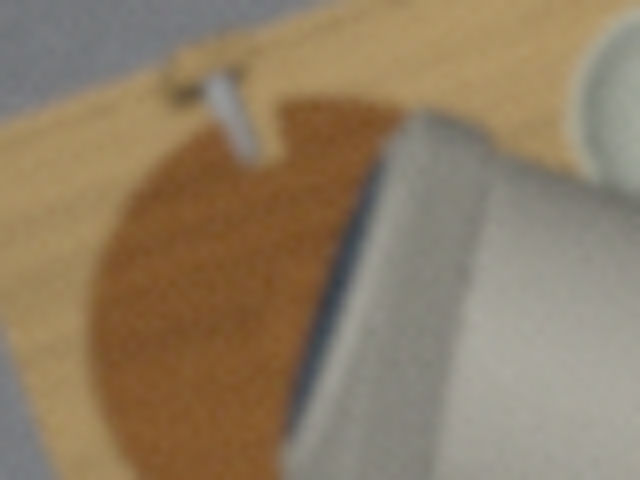

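```bash
cat > fit.py <<'E'
from h import *
from scipy.optimize import minimize
K=8
def render(c,yaw,d,box,zb,ax=AX):
    v0,v1,u0,u1=box; a=np.radians(yaw)
    def poly(pts,z):
        pts=np.array(pts);X=np.c_[ax[0]+pts[:,0]*np.cos(a)-pts[:,1]*np.sin(a),ax[1]+pts[:,0]*np.sin(a)+pts[:,1]*np.cos(a),np.full(len(pts),z)]
        return np.round(((P(c,X)+d-[u0,v0]+.5)*K-.5)*16).astype(np.int32)
    th=np.linspace(0,2*np.pi,240);circ=np.c_[.075*np.cos(th),.075*np.sin(th)]
    n=[[.056,-.009],[.056,.009],[.09,.009],[.09,-.009]]
    sh=((v1-v0)*K,(u1-u0)*K)
    def fill(p):
        m=np.zeros(sh,np.uint8);cv2.fillPoly(m,[p],255,shift=4);return m>0
    # solid swept through z in slices
    m=np.zeros(sh,bool)
    for z in np.linspace(zb,zb+.016,5): m|= fill(poly(circ,z))&~fill(poly(n,z))
    m=cv2.GaussianBlur(m.astype(np.float32),(0,0),K*.7)
    return cv2.resize(m,(u1-u0,v1-v0),interpolation=cv2.INTER_AREA)
def brown(f):
    f=f.astype(float); s=(f[...,0]-f[...,2])/(f[...,0]+1); return s
def fit(c,box,yaw0,zb=.074,span=8):
    v0,v1,u0,u1=box; s=brown(c["frame"])[v0:v1,u0:u1]; best=[]
    for y in np.arange(yaw0-span,yaw0+span+.1,1):
        def J(d,full=False):
            m=render(c,y,d,box,zb); A=np.c_[m.ravel(),np.ones(m.size)]; w,r,*_=np.linalg.lstsq(A,s.ravel(),rcond=None); return r[0]
        r=minimize(J,[0,0],method="Nelder-Mead",options=dict(initial_simplex=[[0,0],[1.5,0],[0,1.5]],maxiter=35)); best.append((r.fun,y,*r.x))
    b=np.array(best);i=b[:,0].argmin();return b,b[i]
E
python3 - <<'E'
from fit import *
np.set_printoptions(precision=3,suppress=True)
T=vision.read_camera("top");S=vision.read_camera("scene")
for c,box in((T,(167,192,276,313)),(S,(180,204,174,240))):
    b,m=fit(c,box,22); print(b[:,:2].T); print(m)
E
```

```text
[[22.306 22.131 21.979 21.831 21.718 21.622 21.557 21.531 21.535 21.566
  21.628 21.706 21.819 21.96  22.096 22.264 22.447]
 [14.    15.    16.    17.    18.    19.    20.    21.    22.    23.
  24.    25.    26.    27.    28.    29.    30.   ]]
[21.531 21.    -0.609 -0.927]
[[ 3.738  3.59   3.457  3.341  3.257  3.207  3.198  3.229  3.284  3.356
   3.437  3.528  3.627  3.73   3.848  3.987  4.151]
 [14.    15.    16.    17.    18.    19.    20.    21.    22.    23.
  24.    25.    26.    27.    28.    29.    30.   ]]
[ 3.198 20.     0.202  0.193]
```

```bash
python3 - <<'E'
from fit import *
np.set_printoptions(precision=3,suppress=True)
p=np.radians(210.7); bot.servo_line(pose(p,.116),ori(p,-1),velocity=.03)
p=np.radians(206.5); bot.servo_line(pose(p,.116),ori(p,-1),velocity=.05)
bot.servo_line(pose(p,.2),velocity=.12)
q=get_obs()["joint_pos"]; q=np.array(q); q[0]+=.75; bot.goto_joints(q)
print(get_obs()["time_s"])
T=vision.read_camera("top");S=vision.read_camera("scene")
for n,c in(("T",T),("S",S)): cv2.imwrite(f"pics/clear{n}.png",c["frame"][:,:,::-1]); np.savez(f"clear{n}.npz",**c)
import fit as F
o=F.brown; F.brown=lambda f: np.clip(o(f),.45,.72)
for c,box in((T,(167,236,272,340)),(S,(152,204,172,242))):
    b,m=fit(c,box,22,span=5); print(b[:,:2].T); print(m)
E
python3 - <<'E'
import cv2
T=cv2.imread("pics/clearT.png")[155:235,265:345];S=cv2.imread("pics/clearS.png")[150:225,165:245]
cv2.imwrite("pics/cT.png",cv2.resize(T,None,fx=7,fy=7,interpolation=cv2.INTER_CUBIC))
cv2.imwrite("pics/cS.png",cv2.resize(S,None,fx=7,fy=7,interpolation=cv2.INTER_CUBIC))
E
```

```text
13.525
[[ 3.048  2.904  2.801  2.753  2.728  2.755  2.823  2.946  3.1    3.279
   3.474]
 [17.    18.    19.    20.    21.    22.    23.    24.    25.    26.
  27.   ]]
[ 2.728 21.    -0.029 -0.543]
[[ 0.969  0.955  0.947  0.944  0.956  0.97   0.992  1.011  1.033  1.055
   1.076]
 [17.    18.    19.    20.    21.    22.    23.    24.    25.    26.
  27.   ]]
[ 0.944 20.    -0.049  0.414]
```

View pics/cT.png

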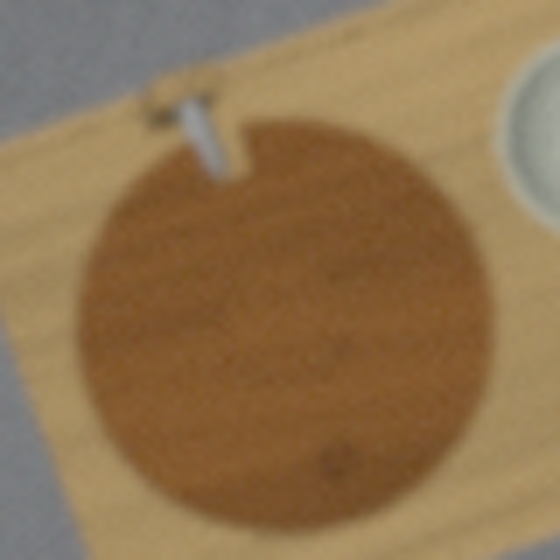

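View pics/cS.png

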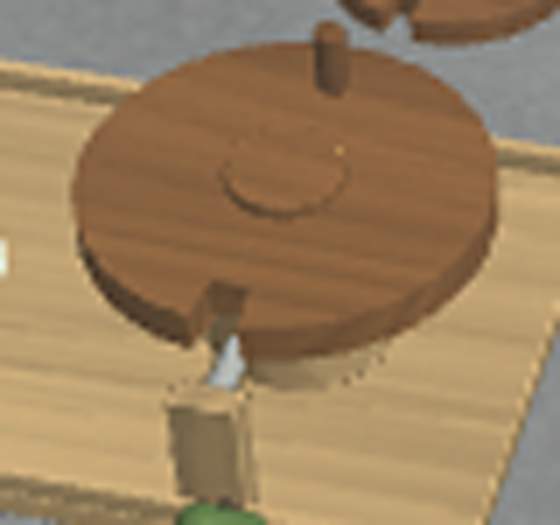

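```bash
python3 - <<'E'
from fit import *
np.set_printoptions(precision=2,suppress=True)
for n,d in(("T",(-.03,-.54)),("S",(-.05,.41))):
    c=dict(np.load(f"clear{n}.npz")); s=brown(c["frame"]).astype(np.float32)
    a=np.radians(22)
    for r in (.077,.080,.083,.086):
        t=np.arange(-.014,.0141,.002)
        X=np.c_[AX[0]+r*np.cos(a)-t*np.sin(a),AX[1]+r*np.sin(a)+t*np.cos(a),np.full(len(t),.0705)]
        q=(P(c,X)+d).astype(np.float32); v=cv2.remap(s,q[:,0][None],q[:,1][None],cv2.INTER_LINEAR)[0]
        w=np.clip(.3-v,0,None); print(n,r,v,"cent mm",(w*t).sum()/w.sum()*1e3)
E
```

```text
T 0.077 [0.44 0.42 0.42 0.4  0.34 0.23 0.11 0.04 0.03 0.1  0.23 0.35 0.42 0.45
 0.45] cent mm 1.0205813854760195
T 0.08 [0.42 0.41 0.4  0.4  0.34 0.24 0.1  0.03 0.03 0.07 0.18 0.31 0.38 0.41
 0.42] cent mm 1.3149662598156837
T 0.083 [0.42 0.41 0.41 0.4  0.36 0.22 0.1  0.02 0.01 0.06 0.15 0.29 0.38 0.42
 0.43] cent mm 1.4513246894475047
T 0.086 [0.41 0.41 0.41 0.41 0.35 0.24 0.1  0.04 0.03 0.05 0.12 0.24 0.36 0.43
 0.43] cent mm 1.887721265633706
S 0.077 [0.41 0.4  0.4  0.4  0.41 0.28 0.09 0.01 0.01 0.   0.07 0.28 0.4  0.39
 0.39] cent mm 2.0540575240490297
S 0.08 [0.4  0.41 0.4  0.41 0.4  0.26 0.02 0.   0.01 0.   0.1  0.33 0.4  0.39
 0.39] cent mm 1.6167620147170167
S 0.083 [ 0.4   0.4   0.4   0.4   0.39  0.32  0.04 -0.02 -0.01 -0.01  0.02  0.35
  0.41  0.4   0.4 ] cent mm 2.05598797623401
S 0.086 [0.4  0.4  0.4  0.4  0.4  0.35 0.26 0.18 0.23 0.18 0.2  0.3  0.4  0.4
 0.4 ] cent mm 2.543937711665961
```

```bash
cat > meas.py <<'E'
import fit as F
from fit import *
o_=F.brown
def meas(tag,zb=.074):
    T=vision.read_camera("top");S=vision.read_camera("scene"); raw=o_
    for n,c,box in(("T",T,(167,236,272,340)),("S",S,(152,204,172,242))):
        cv2.imwrite(f"pics/{tag}{n}.png",c["frame"][:,:,::-1]); np.savez(f"{tag}{n}.npz",**c)
        F.brown=lambda f: np.clip(raw(f),.45,.72)
        b,m=fit(c,box,22.5,span=5,zb=zb); i=b[:,0].argmin(); k=np.polyfit(b[max(0,i-3):i+4,1],b[max(0,i-3):i+4,0],2); y=-k[1]/2/k[0]
        s=raw(c["frame"]).astype(np.float32);a=np.radians(22);ce=[]
        for r in (.078,.080,.083):
            t=np.arange(-.014,.0141,.001)
            X=np.c_[AX[0]+r*np.cos(a)-t*np.sin(a),AX[1]+r*np.sin(a)+t*np.cos(a),np.full(len(t),.0705)]
            q=(P(c,X)+m[2:]).astype(np.float32); v=cv2.remap(s,q[:,0][None],q[:,1][None],cv2.INTER_LINEAR)[0]
            w=np.clip(.3-v,0,None); ce.append(22+np.degrees((w*t).sum()/w.sum()/r))
        print(n,"disc yaw",y.round(2),"shift",m[2:].round(2),"pin bearing",np.round(ce,2))
E
python3 - <<'E'
from meas import *
p=np.radians(206.5); bot.reach(pose(p,.2),ori(p,-1)); bot.servo_line(pose(p,.116),velocity=.1)
print(get_obs()["wrist_force"])
p=np.radians(213.2); bot.servo_line(pose(p,.116),ori(p,-1),velocity=.03)
p=np.radians(209); bot.servo_line(pose(p,.116),ori(p,-1),velocity=.05)
bot.servo_line(pose(p,.2),velocity=.12)
q=np.array(get_obs()["joint_pos"]); q[0]+=.75; bot.goto_joints(q)
print(get_obs()["time_s"])
meas("m1")
import cv2
T=cv2.imread("pics/m1T.png")[155:235,265:345]
cv2.imwrite("pics/m1Tz.png",cv2.resize(T,None,fx=7,fy=7,interpolation=cv2.INTER_CUBIC))
S=cv2.imread("pics/m1S.png")[150:225,165:245]
cv2.imwrite("pics/m1Sz.png",cv2.resize(S,None,fx=7,fy=7,interpolation=cv2.INTER_CUBIC))
E
```

```text
[0.32357943 0.91947176 1.43056977]
18.825
T disc yaw 24.13 shift [-0.09 -0.59] pin bearing [22.93 22.94 23.05]
S disc yaw 23.04 shift [0.04 0.44] pin bearing [23.19 22.99 23.23]
```

View pics/m1Tz.png

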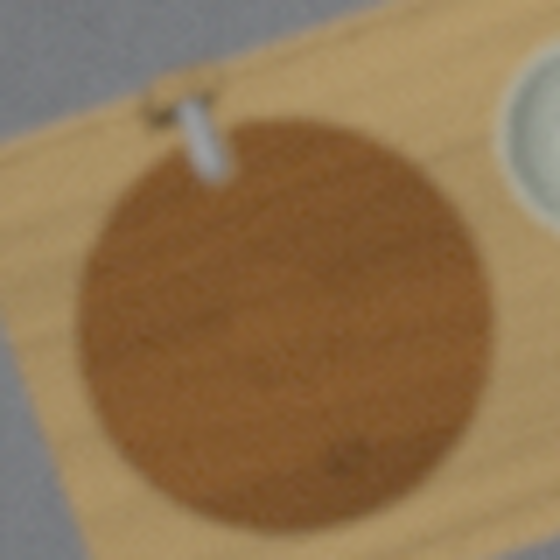

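View pics/m1Sz.png

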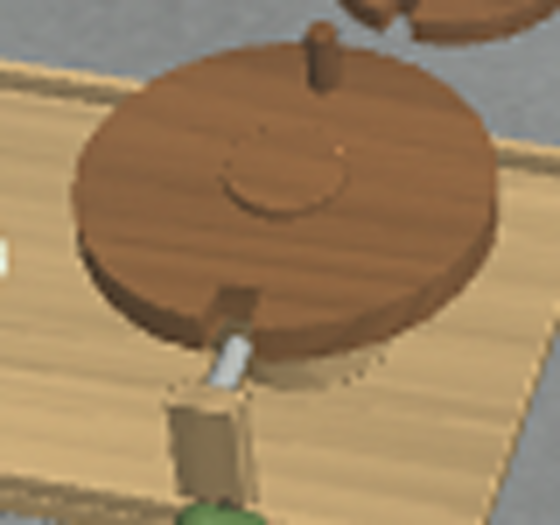

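The pin's visible part is now centred in the notch: pin bearing about 23.0°, disc 23.0–24.1°, which is within about 1.3 mm. Next I press on the boss.

```bash
python3 - <<'E'
from meas import *
np.set_printoptions(precision=2,suppress=True)
hand.move_gripper(0.0)
p=np.radians(200); 
bot.reach([*AX,.18],ori(p,-1)); bot.servo_line([*AX,.118],velocity=.1)
b=np.array(get_obs()["wrist_force"]); print(b)
z=.118
while z>.094:
    z-=.001; bot.servo_line([*AX,z],velocity=.015)
    o=get_obs(); f=np.array(o["wrist_force"]); print(round(z,4),o["position"][2].round(4),f)
    if f[2]>25: break
print(o["time_s"])
E
```

```text
[-0.6  -0.59  0.2 ]
0.117 0.1175 [-0.13 -0.18 -0.04]
0.116 0.1161 [-0.31  0.39  0.09]
0.115 0.1149 [0.49 0.17 0.41]
0.114 0.1139 [ 0.03 -0.17  0.97]
0.113 0.113 [ 0.35 -0.02  1.29]
0.112 0.1121 [-1.27 -0.45  3.67]
0.111 0.1111 [-0.87  0.55  3.37]
0.11 0.11 [-1.4  -0.05  3.68]
0.109 0.109 [-0.4   0.51  2.88]
0.108 0.108 [-0.12 -0.11  3.65]
0.107 0.107 [0.19 1.26 3.5 ]
0.106 0.106 [0.07 0.81 3.32]
0.105 0.105 [-0.39 -0.2   3.21]
0.104 0.104 [0.04 0.3  2.63]
0.103 0.103 [0.01 0.28 2.9 ]
0.102 0.102 [ 0.42 -0.9   2.77]
0.101 0.101 [ 0.19 -0.31  4.38]
0.1 0.1009 [-2.9   0.58 14.49]
0.099 0.1007 [-7.53  0.95 25.71]
26.15
```

```bash
python3 - <<'E'
from meas import *
bot.servo_line([*AX,.105],velocity=.05);bot.servo_line([*AX,.2],velocity=.12)
q=np.array(get_obs()["joint_pos"]); q[0]+=.75; bot.goto_joints(q); bot.dwell(.3)
print(get_obs()["time_s"]); 
for z in(.062,.074): print(z); meas("m2",z)
S=cv2.imread("pics/m2S.png")[130:260,110:280]
cv2.imwrite("pics/m2Sz.png",cv2.resize(S,None,fx=4,fy=4,interpolation=cv2.INTER_CUBIC))
E
```

```text
29.1333
0.062
T disc yaw 23.46 shift [-0.11 -0.57] pin bearing [22.91 22.97 23.05]
S disc yaw 23.24 shift [-0.    0.38] pin bearing [23.38 23.17 23.36]
0.074
T disc yaw 23.51 shift [-0.59 -0.14] pin bearing [21.78 21.81 21.92]
S disc yaw 23.4 shift [0.35 4.01] pin bearing [nan nan nan]meas.py:15: RuntimeWarning: invalid value encountered in scalar divide
  w=np.clip(.3-v,0,None); ce.append(22+np.degrees((w*t).sum()/w.sum()/r))
```

View pics/m2Sz.png

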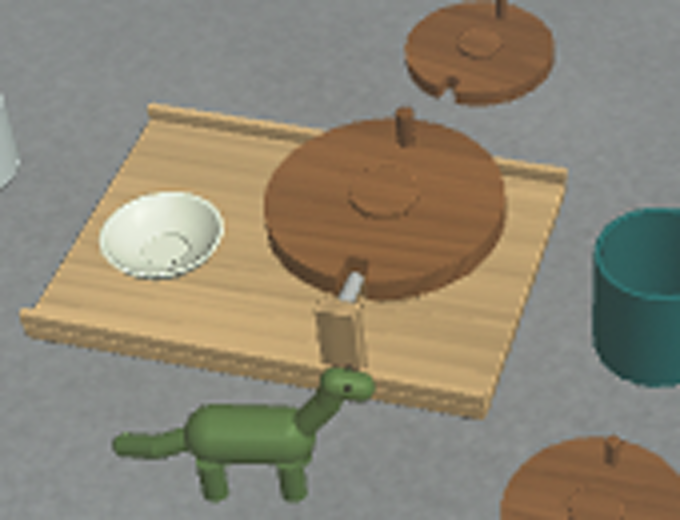

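View pics/m2T.png

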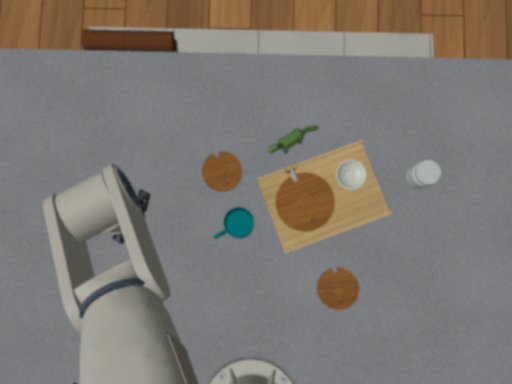

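The tier is down with the pin in the notch, and nothing else has moved.

```bash
python3 -c "
from workcell import hand_in
print(hand_in())"
```

```text
the job is handed in; nothing more can be done
None
```

The upper tier is turned onto its pin, pressed down until seated, and handed in at about 29 s.

- **Turning:** I straddled the ring post with the slightly open fingers and swept the tier about 128° counter-clockwise. The first camera check showed it about 2.5° short, so I nudged it again. After that the notch stood within about 1° (1.3 mm) of the pin, against an allowed 4 mm.
- **Pressing:** With the fingers closed on the boss, the tier slid down at about 3–4 N. It met a firm stop after 12 mm, at the expected height, where I stopped pushing at 26 N.
- **Last checks:** The camera fit matches an underside height of 62 mm. It puts the tier at 23.2–23.5° and the pin at 22.9–23.4°. The dish, jar, cup and dinosaur look unmoved in the pictures, and the arm was clear of everything.
- **Disagreement:** My first pin bearing, taken from the board's corners, was 21.9°. Measuring the pin against the disc gave about 23°. I used 23°, and the pin entered the notch without catching.

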